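Clamp a wedge in the sanding jig and hold the cam lever at full lift

ROBOT

A 6-joint arm with a two-finger parallel gripper is mounted at the origin on a cart in front of the work surface, level with it; the furniture and walls round the work are solid. World frame = base frame: x ahead of the robot, y to its left, z up, the work surface at z = 0. Lengths are in m, angles in rad, forces in N, time in s.
With the tool pointing down it reaches from about 0.4 to 0.825 m from the base axis. Payload 7 kg.
Tool frame: the origin (TCP) lies between the finger pads; the fingertips stand 11 mm ahead of it and the grasp point (between the pads) lies 8 mm behind it; x points along the fingers, z is the direction in which the jaws open and shut, and the axes are right-handed (so a half turn about x gives the same grasp; the last joint's range is limited). The gripper opens to 88 mm and grips with 3 to 60 N. Pads are 19 mm wide; open, the fingers measure 130 mm over their backs; the gripper's body (78 mm by 193 mm) begins 47 mm behind the grasp point.
Start: joints at [1.394, 0.359, 0.012, 0, -1.224, -0.288], TCP at [0.303, 0.603, 0.238] pointing down, gripper open.
Joint ranges: [-3.07, 3.07], [-1.43, 2.12], [-1.02, 1.25], [-3.03, 1.67], [-3.05, -0], [-3.03, 3.03]. Speed limits (rad/s): [2.39, 2.39, 3.01, 3.14, 3.14, 3.14].

INTERFACE

Orientations are given as [roll, pitch, yaw] about the fixed x, y, z axes, in that order (R = Rz(yaw) Ry(pitch) Rx(roll)).
In Python, from station import arm gives the robot as it stands.
- The arm moves only by the tool jog_arm, never from a script. Its argument "motion" is a list of rows, each an object of numbers: "dx", "dy", "dz": the shift along the tool's x, y, z in m; "twist": the turn about the tool's x in degrees. In form: [{"dx": .., "dy": .., "dz": .., "twist": ..}, ...]. A call has 1 to 20 rows; each row is the pose to reach, as a shift and turn from the pose commanded when the call began, along the tool's axes at that moment; what a row does not reach only later rows make up. A row lasts 1/12 s, in which the tool goes at most 41.7 mm and 7.16 degrees, less where a joint would pass 70% of its speed; a pose out of reach is approached as far as the arm can. A call with a gripper value outside its range is refused whole. "gripper" is the finger opening in m, from 0 to 0.0876, set as the call begins (left out, the last holds). The fingers move at their own pace and stop on an object; "newtons" is the grip in N (left out, the last holds). Time passes only in rows, so rows that repeat a pose let the fingers close. It gives the time, the measured TCP pose, the force and the opening at its end, in the units of the state.
- arm.get_state(): the state, without advancing time (a new reading comes with each control period).
- arm.grab_frame(name): name is "scene" or "top"; returns the picture (384x512x3 uint8, red, green, blue); there is no depth.
- arm.camera_model(name): a dict with "camera_matrix" (3x3 intrinsics, pixels), "eye" and "attitude" of the camera in the world. Camera axes: x right, y down, z forward; pixel columns grow to the right and rows downward; lengths in m; the calibration is good to about 2 mm. A picture is of the moment at which its call begins. camera_model takes no time and is no camera call.
- arm.job_done(): hands the job in, once; it reports no verdict.
The state is a dict: "t": time; "q": joint angles; "qd": joint speeds; "joint_efforts": joint torques, N m; "eef_pos": TCP position; "ee_rot": TCP orientation; "force": force on the tool from outside, world axes, zero at the start; "moment": the same for the moment, N m; "width": finger opening in m.
Only numpy, scipy, OpenCV 4.12 (cv2) and the standard library are available. Lean on these libraries where they do the work, as an engineer would, in place of code of your own. Each camera call takes 0.05 s, during which the arm holds its last target.

TASK

Lay the hardwood wedge flat in the sanding jig, thin end between the cheeks at the low end stop and thick end towards the spring jaw, and let go of it. Then swing the cam lever by its upright handle to its point of highest lift, where the bar lies over the dark centre line on the board (not past it), so that the jaw clamps the wedge against the stop for its sloping face to be sanded, and keep holding it there: the lever springs back if let go, so finish while still holding it. Leave the other things on the bench where they are.

Things in the scene. Friction and masses are not known exactly. Their poses are not given: they have to be found in the camera images.
- sanding_jig: Fixed plywood board, 130 (x) x 335 (y) x 15 mm, with a cam clamp. Origin on the bench, z up; own y runs along the centre line from end stop to lever; board from y = -85 to +250 mm, yaw within 0.25 rad of the bench's. Two dowel pins, 8 mm thick, 12 mm high, at x = +-26, y = 30 mm. Jaw and cam at y = 49 to 145 mm reach 38 mm over the bench.
- end_stop (a point): Middle of the face of the low dark end stop, at board top height (15 mm over the bench), jig y = -60 mm; the stop is 6 mm high. Beside it two 6 mm high cheeks (y = -60 to -45 mm) leave 42 mm between them. With the lever at rest the jaw pad's face is 109 mm from the stop.
- hardwood_wedge: Loose brown hardwood wedge, 36 mm wide (own x), 100 mm long (own y), 60 to 130 g; 30 mm high at the thick end (y = +50 mm), 8 mm at the thin end (y = -50 mm), top face slopes evenly. Origin in the middle of its flat underside, z up; it starts lying on it. Clamped in the jig it points like the jig, origin at jig x = 0, y = -10, z = 15 mm.
- wedge_thick_end (a point): Point on the face of the wedge's thick end: own x = 0, y = +50 mm, 12 mm above its underside.
- lever_pivot (a point): Axis of the lever's upright pivot bolt at board top height, jig x = 0, y = +117 mm; the bolt's top is 57 mm over the bench.
- line_end (a point): Small brass pin at the far end of the dark centre line on the board, jig x = 0, y = +244 mm; the line runs from it towards the pivot for 75 mm.
- cam_lever (a joint): Lever angle (rad), 0 to 2.25, growing anticlockwise seen from above. 0 = rest, jaw open; highest lift at 1.745, bar along jig +y over the dark line, jaw 14 mm forward; beyond it the jaw goes back. Bar direction in the jig (x, y): sin(1.745 - angle), cos(1.745 - angle). A spring always pushes it back to 0, 1 to 5 N at the handle.
- lever_handle: The lever's upright turned wooden handle, round, 19 to 24 mm thick, from 41 to 92 mm over the bench, 110 mm from the pivot axis, at the end of a flat steel bar (16 mm wide, its top 38 mm over the bench). It turns freely on its spindle, so it can be pinched from above and led round without turning the hand. Origin at its foot, on its axis.
- handle_grip (a point): Middle of the lever's handle, on its axis, 71 mm over the bench.
- jaw_pad: The spring jaw's rubber-faced steel pad, 52 mm wide, 18 mm high (it yields about 5 mm at full lift and presses the wedge with about 13 N). Origin at the middle of its face, at the board's top.
- masking_tape: Bystander: roll of pale masking tape, 104 mm across, 25 mm high, lying flat; leave it.
- small_clamp: Bystander: small blue clip, 32 x 54 x 29 mm; leave it.
- folder: Bystander: cream bone folder, 24 x 100 x 8 mm; leave it.
- button_dish: Bystander: shallow dish of buttons, 113 mm across, 22 mm high; leave it.
- press_puff: Given equipment, fixed: green pedestal with a large pale padded head at the right of the bench; origin at its foot. The head spans about x = 0.44 to 0.69 m, y = -0.61 to -0.30 m, from 0.27 to 0.41 m over the bench; keep the arm clear of it.

How it is judged:
On the way, in this order (a step that is already met when the one before it is completed fails the run):
1. the wedge lies flat in the jig between stop and jaw, thin end to the stop, let go, the lever still at rest (x of hardwood_wedge in the frame of sanding_jig between -0.008 and 0.008 m and y of hardwood_wedge in the frame of sanding_jig between -0.014 and 0.003 m and z of hardwood_wedge in the frame of sanding_jig between 0.012 and 0.018 m and y of wedge_thick_end in the frame of sanding_jig above 0.03 m and angle between hardwood_wedge's own z axis and vertical below 0.05 rad and contact force between the fingers and hardwood_wedge below 0.3 N and value of joint cam_lever below 0.5 rad), for 0.2 s.
2. the lever is at its highest lift and the pad presses on the wedge (value of joint cam_lever between 1.585 and 1.905 rad and contact force between jaw_pad and hardwood_wedge above 6 N), for 0.2 s.
At the end, for the whole second after the job is handed in: Fingers hold the lever at rest within 0.16 rad of highest lift; the pad presses the wedge with over 6 N; the wedge, untouched by the fingers, lies flat on the board (0.05 rad, 3 mm), thin end at the stop within 3.5 mm, 8 mm across and 0.14 rad in direction (all of step 2 and velocity of joint cam_lever between -0.1 and 0.1 rad/s and contact force between the fingers and lever_handle above 0.8 N and contact force between the fingers and hardwood_wedge below 0.3 N and x of hardwood_wedge in the frame of sanding_jig between -0.008 and 0.008 m and y of hardwood_wedge in the frame of sanding_jig between -0.0135 and -0.0065 m and z of hardwood_wedge in the frame of sanding_jig between 0.012 and 0.018 m and y of wedge_thick_end in the frame of sanding_jig above 0.03 m and angle between the y axis of hardwood_wedge and the y axis of sanding_jig, either way round below 0.14 rad and angle between hardwood_wedge's own z axis and vertical below 0.05 rad); the arm keeps its last pose, push and grip.
It fails at once if a bystander is shifted by more than 4 cm (distance of any of masking_tape, small_clamp, folder, button_dish from where it was at the start of the episode above 0.04 m).
It also fails if it takes over 51 s, if anything falls off the work surface, if the arm or the gripper's body presses on something with over 40 N, if the wrist force passes 120 N, or if a joint passes its speed limit or range.

## Working session

There is one attempt and no reset: what is moved stays moved. The work goes in short steps, Python scripts to look and compute and a tool call to move; the robot and the scene stay as the last step left them, time stands still between calls to the robot, and variables do not carry over. Pictures are saved under pics/ and viewed, and the job is handed in when it is done.

Besides the shell and the picture viewer there is one more tool, called after "Emit:" as name([rows], argument=value, ...), one row to a line, values as JSON. jog_arm: Moves the arm, as the interface text tells. Its arguments: {"type":"object","properties":{"motion":{"type":"array"},"gripper":{"type":"number"},"newtons":{"type":"number"}},"required":["motion"]}

```bash
ls; mkdir -p pics
python3 - <<'E'
from station import arm
import cv2
s=arm.get_state();print(s)
for n in ("scene","top"):
    print(n,arm.camera_model(n))
    cv2.imwrite(f"pics/{n}0.png",arm.grab_frame(n)[:,:,::-1])
E
```

```text
pics
{'t': 0.0, 'q': array([ 1.39413458e+00,  3.59363321e-01,  1.10529207e-02, -3.45530933e-04,
       -1.22410916e+00, -2.88079362e-01]), 'qd': array([-0.00036337, -0.00027095,  0.00128008, -0.00136596,  0.00101559,
        0.0002103 ]), 'joint_efforts': array([-1.38759264e-03, -5.82715845e+01,  2.93074769e+01,  6.99772239e+00,
        7.13321962e-03, -1.78126411e-04]), 'eef_pos': array([0.30235336, 0.60296011, 0.23663617]), 'ee_rot': array([ 0.09060634,  1.5691409 , -1.94504877]), 'force': array([ 0.81714421,  0.34303551, -0.57294436]), 'moment': array([-0.01787227, -0.0217138 ,  0.01270705]), 'width': 0.08756247294359817}
scene {'camera_matrix': array([[369.59090484,   0.        , 251.71933338],
       [  0.        , 369.59090484, 196.26673985],
       [  0.        ,   0.        ,   1.        ]]), 'eye': array([-0.16392274, -0.91186603,  0.54624298]), 'attitude': array([-1.97431407,  0.01473076, -0.62906083])}
top {'camera_matrix': array([[402.2870904 ,   0.        , 254.24023221],
       [  0.        , 402.2870904 , 189.27548494],
       [  0.        ,   0.        ,   1.        ]]), 'eye': array([ 0.37795829, -0.00727358,  1.39555233]), 'attitude': array([-3.04705207,  0.01534873, -1.5957738 ])}
```

View pics/scene0.png

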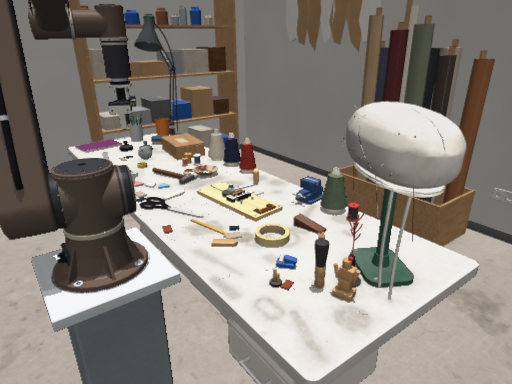

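View pics/top0.png

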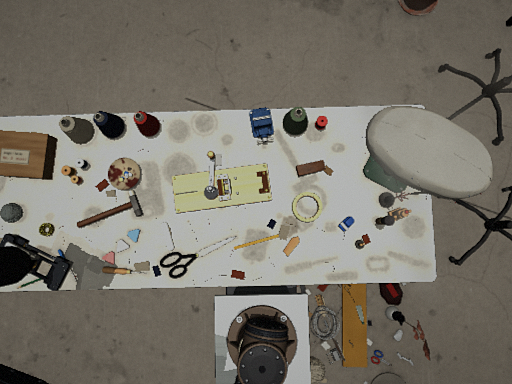

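Run:
```python
import cv2
a=cv2.imread("pics/top0.png")[135:235,160:350]
cv2.imwrite("pics/topz.png",cv2.resize(a,None,fx=4.2,fy=4.2,interpolation=cv2.INTER_CUBIC))
a=cv2.imread("pics/scene0.png")[155:265,180:345]
cv2.imwrite("pics/scz.png",cv2.resize(a,None,fx=4.8,fy=4.8,interpolation=cv2.INTER_CUBIC))
```

```text
(no output)
```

View pics/topz.png

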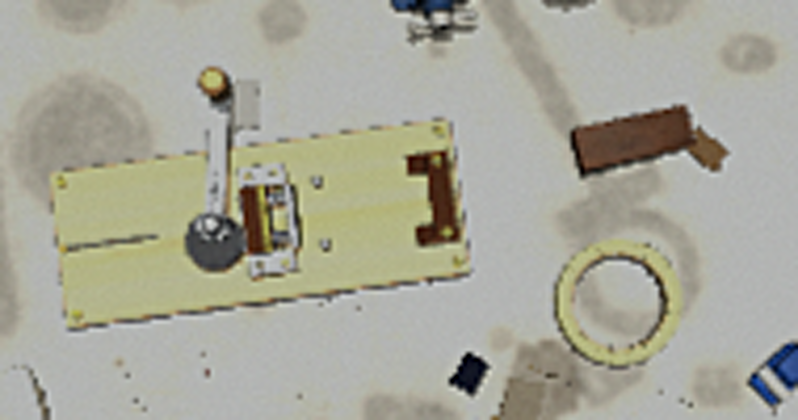

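View pics/scz.png

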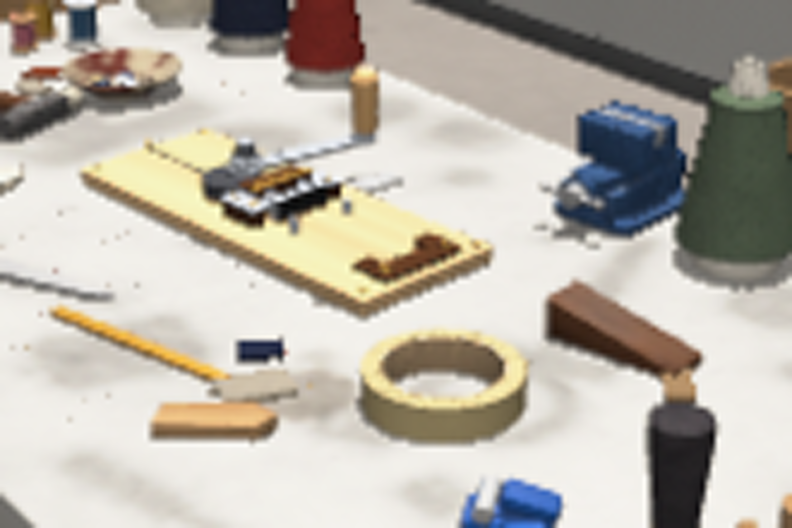

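```bash
cat > h.py <<'E'
import numpy as np, cv2
from scipy.spatial.transform import Rotation as Ro
from scipy.optimize import least_squares
from station import arm
C={n:arm.camera_model(n) for n in("scene","top")}
def proj(n,P):
    c=C[n];R=Ro.from_euler('xyz',c['attitude']).as_matrix()
    p=(np.atleast_2d(P)-c['eye'])@R@c['camera_matrix'].T
    return p[:,:2]/p[:,2:]
def tri(pix): # dict cam->px
    f=lambda P:np.concatenate([(proj(n,P)-np.array(v)).ravel() for n,v in pix.items()])
    r=least_squares(f,[.6,0,.05]);return r.x,r.fun
def jig(p,P):
    P=np.atleast_2d(P);R=Ro.from_euler('z',p[2]).as_matrix();return P@R.T+[p[0],p[1],p[3] if len(p)>3 else 0]
def zt(x,y):return ((x+.5)/4.2-.5+160,(y+.5)/4.2-.5+135)
def zs(x,y):return ((x+.5)/4.8-.5+180,(y+.5)/4.8-.5+155)
E
python3 - <<'E'
from h import *
L=np.array([[65,250,15],[65,-85,15],[-65,-85,15],[-65,250,15]])/1e3
t=[zt(52,175),zt(450,121),zt(470,270),zt(68,328)]
s=[zs(203,132),zs(492,253),zs(362,308),zs(82,173)]
for k,(a,b) in enumerate(zip(t,s)): print('corner',tri({'top':a,'scene':b}))
def f(p): return np.concatenate([(proj('top',jig(p,L))-t).ravel(),(proj('scene',jig(p,L))-s).ravel()])
r=least_squares(f,[.6,.1,0,0]);print('jig',r.x,r.fun.round(1))
for nm in('top','scene'):
    g=lambda p:(proj(nm,jig(p,L))-(t if nm=='top' else s)).ravel()
    q=least_squares(g,[.6,.1,0]);print(nm,q.x,q.fun.round(1))
W=np.array([[18,50,30],[-18,50,30],[-18,-50,8],[18,-50,8]])/1e3
t=[zt(574,131),zt(584,175),zt(693,145),zt(687,106)]
s=[zs(577,283),zs(549,303),zs(667,371),zs(701,355)]
for k,(a,b) in enumerate(zip(t,s)): print('wc',tri({'top':a,'scene':b}))
def f(p): return np.concatenate([(proj('top',jig(p,W))-t).ravel(),(proj('scene',jig(p,W))-s).ravel()])
r=least_squares(f,[.6,-.1,0,0]);print('wedge',r.x,r.fun.round(1))
print('handle top',tri({'top':zt(212,82),'scene':zs(366,72)}))
E
```

```text
corner (array([0.56037891, 0.29679422, 0.01157365]), array([-0.36871077,  0.64944949,  0.87132535, -0.0425347 ]))
corner (array([ 0.59742123, -0.03385089,  0.00921817]), array([-0.3524764 ,  0.49575438,  0.59725504, -0.07874815]))
corner (array([ 0.47254134, -0.04643303,  0.00832801]), array([-0.46846826,  0.73106045,  0.81225377, -0.07501147]))
corner (array([0.43508689, 0.28377824, 0.00975487]), array([-0.10312569,  0.20328586,  0.25436595, -0.00274814]))
jig [ 0.52561253  0.04341395  0.1099477  -0.00578943] [-0.9  0.1 -0.3 -0.1  0.1  1.3 -0.4  0.7  1.1  0.2  1.1 -0.2  0.6  0.1
 -0.2  0.1]
top [0.52686884 0.04156238 0.11165714] [-0.7 -0.4  0.2 -0.8  0.7  0.8 -0.1  0.3]
scene [0.51684034 0.03514839 0.10400602] [ 0.6 -0.1  0.7 -0.2 -0.3  0.1 -1.1 -0.2]
wc (array([ 0.58414846, -0.13489159,  0.02773357]), array([-0.22335953,  0.29612814,  0.34227724, -0.0531074 ]))
wc (array([ 0.54948694, -0.14313108,  0.02634787]), array([ 0.12112933, -0.16459411, -0.18533412,  0.02694306]))
wc (array([ 0.57151417, -0.23341088,  0.00812807]), array([-0.52123379,  0.65401734,  0.71227739, -0.12637416]))
wc (array([ 0.60481132, -0.2302798 ,  0.00722507]), array([-0.43067378,  0.5269299 ,  0.5871884 , -0.11026572]))
wedge [ 0.57755443 -0.18529865  0.21448256 -0.00168342] [-0.9  0.2 -0.7 -0.2  0.7  1.  -0.5  0.3 -0.1 -0.5 -0.8 -0.8  1.6  1.1
  0.8  0.1]
handle top (array([0.6218494 , 0.15217417, 0.0908199 ]), array([-0.04978694,  0.07625531,  0.1039434 , -0.01032272]))
```

```bash
cat > ov.py <<'E'
from h import *
import sys
def box(a,b,c,d,z):return np.array([[a,b,z],[c,b,z],[c,d,z],[a,d,z],[a,b,z]])/1e3
def circ(x,y,r,z):
    t=np.linspace(0,2*np.pi,25);return np.c_[x+r*np.cos(t),y+r*np.sin(t),t*0+z]/1e3
J=[box(65,250,-65,-85,15),circ(26,30,4,27),circ(-26,30,4,27),np.array([[-21,-60,21],[21,-60,21],[21,-45,21]])/1e3,np.array([[-21,-60,21],[-21,-45,21]])/1e3,circ(0,117,3,57),np.array([[0,244,15],[0,169,15]])/1e3]
W=[np.array([[18,50,30],[-18,50,30],[-18,-50,8],[18,-50,8],[18,50,30]])/1e3]
def overlay(img,n,x0,y0,x1,y1,f,items,out):
    z=cv2.resize(img[y0:y1,x0:x1],None,fx=f,fy=f,interpolation=cv2.INTER_CUBIC)
    for pose,lines,col in items:
        for l in lines:
            p=(proj(n,jig(pose,l))-[x0,y0]+.5)*f-.5
            cv2.polylines(z,[np.round(p*16).astype(int)],False,col,1,cv2.LINE_AA,4)
    cv2.imwrite(out,z)
E
python3 - <<'E'
from ov import *
a=cv2.imread("pics/top0.png")
hsv=cv2.cvtColor(a,cv2.COLOR_BGR2HSV)
m=cv2.inRange(hsv,(20,60,90),(40,255,255));m[:, :165]=0;m[:,280:]=0;m[:145]=0;m[225:]=0
m=cv2.morphologyEx(m,cv2.MORPH_CLOSE,np.ones((3,3)))
cn=max(cv2.findContours(m,0,2)[0],key=cv2.contourArea)
r=cv2.minAreaRect(cn);print(r,cv2.boxPoints(r))
mw=cv2.inRange(hsv,(0,60,20),(15,255,140));mw[:,:290]=0;mw[:,326:]=0;mw[:155]=0;mw[182:]=0
cw=max(cv2.findContours(mw,0,2)[0],key=cv2.contourArea);r=cv2.minAreaRect(cw);print(r,cv2.boxPoints(r))
jp=[.5269,.0416,.1117];wp=[.5785,-.1855,.2145]
overlay(a,'top',160,135,290,225,6,[(jp,J,(255,0,255))],'pics/ovt.png')
overlay(a,'top',285,150,345,190,12,[(wp,W,(0,255,0))],'pics/ovw.png')
b=cv2.imread("pics/scene0.png")
overlay(b,'scene',185,175,345,245,5,[(jp,J,(255,0,255)),(wp,W,(0,255,0))],'pics/ovs.png')
E
```

```text
((221.00912475585938, 187.5669403076172), (37.06605529785156, 96.6960220336914), 82.23483276367188) [[170.6004  175.73631]
 [266.40973 162.6714 ]
 [271.41785 199.39757]
 [175.60852 212.46248]]
((310.39923095703125, 167.52122497558594), (10.455031394958496, 28.37794303894043), 78.11134338378906) [[295.43768 165.32892]
 [323.2069  159.48276]
 [325.36078 169.71353]
 [297.59155 175.5597 ]]
```

View pics/ovt.png

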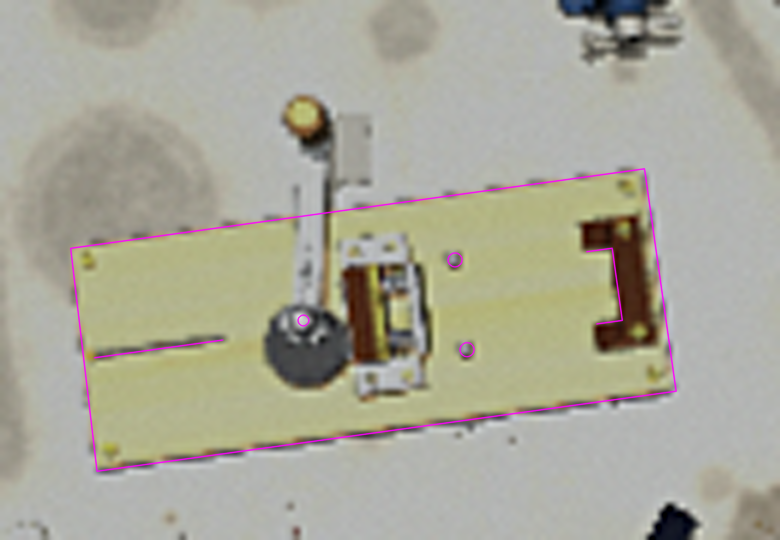

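View pics/ovs.png

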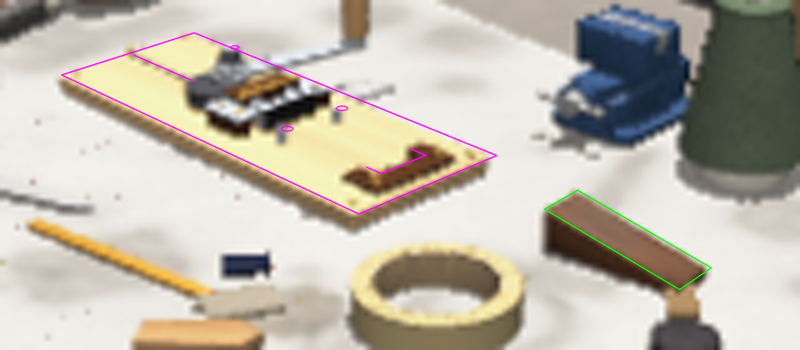

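View pics/ovw.png

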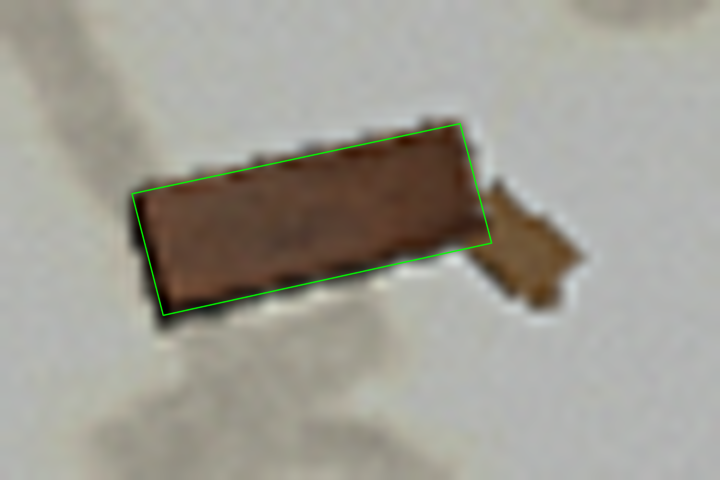

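```bash
cat >> h.py <<'E'
def axes(): 
    s=arm.get_state();return s,Ro.from_euler('xyz',s['ee_rot']).as_matrix()
def plan(P,yaw=None):
    s,R=axes();d=R.T@(np.array(P)-s['eef_pos'])
    out=f"dx {d[0]:.4f} dy {d[1]:.4f} dz {d[2]:.4f}"
    if yaw is not None:
        v=R.T@np.array([np.cos(yaw),np.sin(yaw),0]);a=np.degrees(np.arctan2(-v[1],v[2]))
        a=(a+90)%180-90
        out+=f" twist {a:.1f}"
    print(out)
JP=[.5269,.0416,.1117];WP=[.580,-.184,.2145]
E
python3 - <<'E'
from h import *
print('cone top',tri({'top':(297,111),'scene':(336,171)}))
# ray to bench for cone base
def ray(n,px,z):
    g=lambda q:(proj(n,[q[0],q[1],z])-px).ravel();return least_squares(g,[.6,0]).x
print('cone base near', ray('scene',(334,212),0),ray('top',(295,134),.01), 'vise near',ray('top',(262,140),0.02))
print('tape c',ray('top',(306.5,206.5),.025))
s,R=axes();print(R.round(3))
g=jig(WP,[0,.010,0])[0];print('grasp',g);plan([g[0],g[1],.12],WP[2])
g2=jig(JP,[0,.005,0])[0];print('place',g2)
print('handle',jig(JP,[.1083,.0979,.071]))
E
```

```text
cone top (array([ 0.74433309, -0.13286311,  0.1368437 ]), array([-0.30945139,  0.35129074,  0.4736164 , -0.10380286]))
cone base near [ 0.72272414 -0.15486521] [ 0.70035688 -0.13678106] vise near [ 0.68009875 -0.0206727 ]
tape c [ 0.44487772 -0.16576303]
[[-0.001  0.894 -0.448]
 [-0.001 -0.448 -0.894]
 [-1.     0.     0.002]]
grasp [ 0.57787141 -0.17422917  0.        ]
dx 0.1177 dy 0.5947 dz 0.5710 twist 51.1
place [0.52634266 0.04656884 0.        ]
handle [[0.62361237 0.15096186 0.071     ]]
```

Emit:
jog_arm([
  {"dx": 0.04,"dy": 0.595,"dz": 0.571,"twist": 51},
  {"dx": 0.04,"dy": 0.595,"dz": 0.571,"twist": 51},
  {"dx": 0.04,"dy": 0.595,"dz": 0.571,"twist": 51},
  {"dx": 0.04,"dy": 0.595,"dz": 0.571,"twist": 51},
  {"dx": 0.04,"dy": 0.595,"dz": 0.571,"twist": 51},
  {"dx": 0.04,"dy": 0.595,"dz": 0.571,"twist": 51},
  {"dx": 0.04,"dy": 0.595,"dz": 0.571,"twist": 51},
  {"dx": 0.04,"dy": 0.595,"dz": 0.571,"twist": 51},
  {"dx": 0.04,"dy": 0.595,"dz": 0.571,"twist": 51},
  {"dx": 0.04,"dy": 0.595,"dz": 0.571,"twist": 51},
  {"dx": 0.04,"dy": 0.595,"dz": 0.571,"twist": 51},
  {"dx": 0.04,"dy": 0.595,"dz": 0.571,"twist": 51},
  {"dx": 0.04,"dy": 0.595,"dz": 0.571,"twist": 51},
  {"dx": 0.04,"dy": 0.595,"dz": 0.571,"twist": 51},
  {"dx": 0.04,"dy": 0.595,"dz": 0.571,"twist": 51},
  {"dx": 0.04,"dy": 0.595,"dz": 0.571,"twist": 51},
  {"dx": 0.04,"dy": 0.595,"dz": 0.571,"twist": 51},
  {"dx": 0.04,"dy": 0.595,"dz": 0.571,"twist": 51},
  {"dx": 0.04,"dy": 0.595,"dz": 0.571,"twist": 51},
  {"dx": 0.04,"dy": 0.595,"dz": 0.571,"twist": 51},
], gripper=0.064)

```text
t: 1.77
eef_pos: [0.5787, -0.1765, 0.1969]
ee_rot: [-0.149, 1.57, -3.076]
force: [0.7, 0.2, 0.3]
width: 0.0637
```

Run:
```python
from h import *
g=jig(WP,[0,.010,0])[0];plan([g[0],g[1],.016],WP[2]);print(axes()[1].round(3))
```

```text
dx 0.1809 dy -0.0024 dz 0.0002 twist 0.0
[[-0.001  0.213 -0.977]
 [-0.    -0.977 -0.213]
 [-1.    -0.     0.001]]
```

Emit:
jog_arm([
  {"dx": 0.03},
  {"dx": 0.07},
  {"dx": 0.11},
  {"dx": 0.135},
  {"dx": 0.145},
  {"dx": 0.145},
  {"dx": 0.145},
])

```text
invalid input
```

Run:
```python
from ov import *
g=jig(WP,[0,.010,0])[0];plan([g[0],g[1],.016],WP[2])
b=arm.grab_frame('scene')[:,:,::-1]
overlay(b,'scene',240,150,360,240,6,[(WP,W,(0,255,0))],'pics/s1.png')
b=arm.grab_frame('top')[:,:,::-1]
overlay(b,'top',270,140,350,200,9,[(WP,W,(0,255,0))],'pics/t1.png')
```

```text
dx 0.1809 dy -0.0024 dz 0.0002 twist 0.0
```

View pics/s1.png

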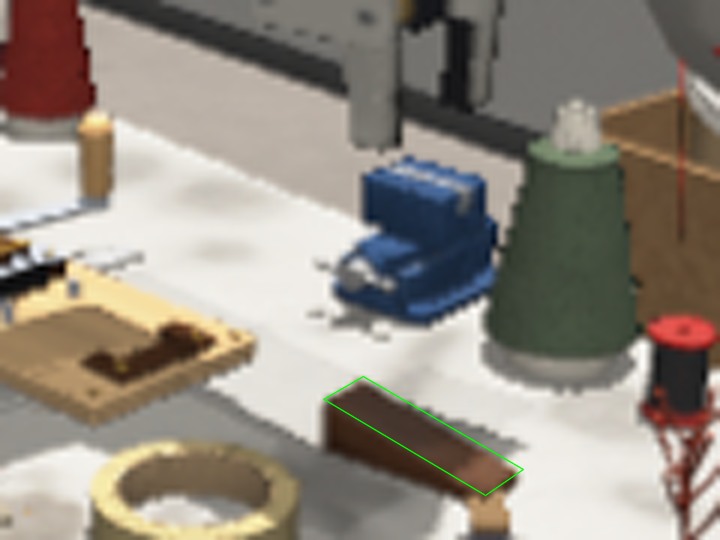

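View pics/t1.png

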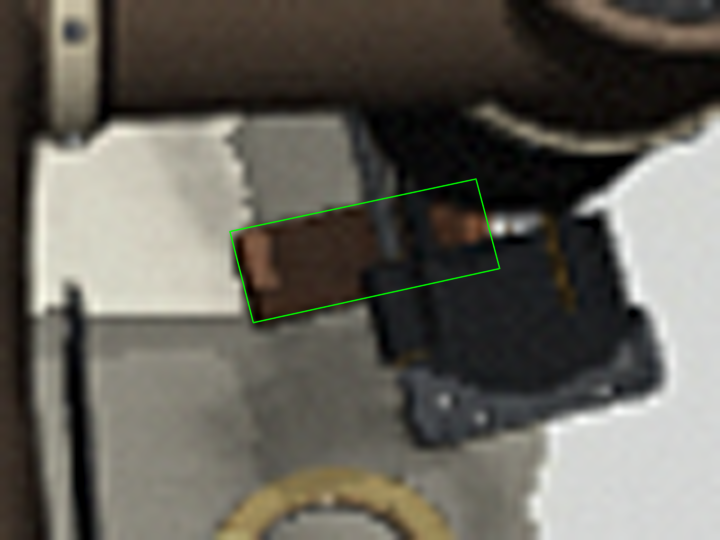

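Emit:
jog_arm([
  {"dx": 0.03,"dy": -0.002,"dz": 0,"twist": 0},
  {"dx": 0.07,"dy": -0.002,"dz": 0,"twist": 0},
  {"dx": 0.11,"dy": -0.002,"dz": 0,"twist": 0},
  {"dx": 0.135,"dy": -0.002,"dz": 0,"twist": 0},
  {"dx": 0.145,"dy": -0.002,"dz": 0,"twist": 0},
  {"dx": 0.145,"dy": -0.002,"dz": 0,"twist": 0},
])

```text
t: 2.37
eef_pos: [0.5762, -0.1715, 0.0499]
ee_rot: [-0.227, 1.565, 3.13]
force: [0.4, -0.4, -0.4]
width: 0.0637
```

Run:
```python
from ov import *
b=arm.grab_frame('scene')[:,:,::-1]
g=jig(WP,[0,.010,0])[0];plan([g[0],g[1],.016],WP[2])
overlay(b,'scene',260,150,360,240,6,[(WP,W,(0,255,0))],'pics/s2.png')
```

```text
dx 0.0362 dy 0.0025 dz 0.0004 twist 0.1
```

View pics/s2.png

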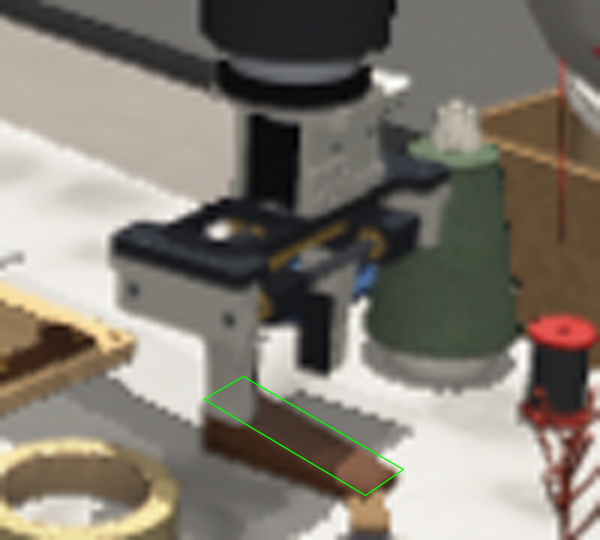

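Emit:
jog_arm([
  {"dx": 0.012,"dy": 0.002,"dz": 0,"twist": 0},
  {"dx": 0.024,"dy": 0.002,"dz": 0,"twist": 0},
  {"dx": 0.034,"dy": 0.002,"dz": 0,"twist": 0},
  {"dx": 0.034,"dy": 0.002,"dz": 0,"twist": 0},
  {"dx": 0.034,"dy": 0.002,"dz": 0,"twist": 0},
])

```text
t: 2.83
eef_pos: [0.5788, -0.1738, 0.0191]
ee_rot: [2.618, 1.57, -0.307]
force: [0.5, 0.2, 0.5]
width: 0.0639
```

Emit:
jog_arm([
  {"dx": 0,"dy": 0,"dz": 0,"twist": 0},
  {"dx": 0,"dy": 0,"dz": 0,"twist": 0},
  {"dx": 0,"dy": 0,"dz": 0,"twist": 0},
  {"dx": 0,"dy": 0,"dz": 0,"twist": 0},
  {"dx": 0,"dy": 0,"dz": 0,"twist": 0},
  {"dx": 0,"dy": 0,"dz": 0,"twist": 0},
], gripper=0.02, newtons=15)

```text
t: 3.33
eef_pos: [0.5786, -0.1738, 0.0189]
ee_rot: [2.638, 1.571, -0.287]
force: [-0.9, -0.0, 3.6]
width: 0.036
```

Emit:
jog_arm([
  {"dx": -0.01,"dy": 0,"dz": 0,"twist": 0},
  {"dx": -0.04,"dy": 0,"dz": 0,"twist": 0},
  {"dx": -0.07,"dy": 0,"dz": 0,"twist": 0},
  {"dx": -0.07,"dy": 0,"dz": 0,"twist": 0},
])

```text
t: 3.67
eef_pos: [0.582, -0.1742, 0.095]
ee_rot: [2.764, 1.562, -0.16]
force: [1.8, 0.6, 0.2]
width: 0.0355
```

Run:
```python
from ov import *
b=arm.grab_frame('scene')[:,:,::-1]
s,R=axes();e=s['eef_pos'];print(s['width'],e)
WH=[e[0]+.010*np.sin(WP[2]),e[1]-.010*np.cos(WP[2]),WP[2],e[2]-.0189]
print(WH)
overlay(b,'scene',260,130,360,220,6,[(WH,W,(0,255,0))],'pics/s3.png')
g=jig(JP,[0,.005,0])[0];plan([g[0],g[1],.09],JP[2])
```

```text
0.03608308201872365 [ 0.58090733 -0.17393983  0.09257223]
[np.float64(0.5830359190022512), np.float64(-0.18371066063252295), 0.2145, np.float64(0.07367222841259295)]
dx 0.0021 dy -0.2271 dz 0.0059 twist 6.0
```

View pics/s3.png

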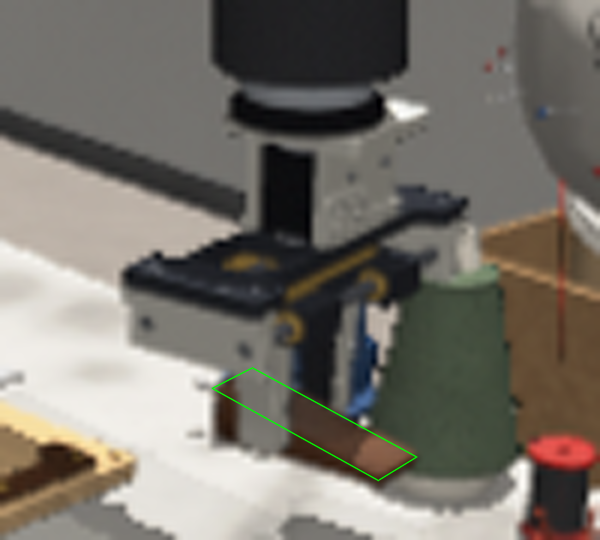

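Emit:
jog_arm([
  {"dx": 0,"dy": -0.03,"dz": 0.005,"twist": 2},
  {"dx": 0,"dy": -0.06,"dz": 0.006,"twist": 4},
  {"dx": 0,"dy": -0.09,"dz": 0.006,"twist": 6},
  {"dx": 0,"dy": -0.12,"dz": 0.006,"twist": 6},
  {"dx": 0,"dy": -0.15,"dz": 0.006,"twist": 6},
  {"dx": 0,"dy": -0.18,"dz": 0.006,"twist": 6},
  {"dx": 0,"dy": -0.205,"dz": 0.006,"twist": 6},
  {"dx": 0,"dy": -0.22,"dz": 0.006,"twist": 6},
  {"dx": 0,"dy": -0.227,"dz": 0.006,"twist": 6},
  {"dx": 0,"dy": -0.227,"dz": 0.006,"twist": 6},
  {"dx": 0,"dy": -0.227,"dz": 0.006,"twist": 6},
  {"dx": 0,"dy": -0.227,"dz": 0.006,"twist": 6},
  {"dx": 0,"dy": -0.227,"dz": 0.006,"twist": 6},
])

```text
t: 4.8
eef_pos: [0.524, 0.0458, 0.0884]
ee_rot: [0.305, 1.57, -2.727]
force: [0.5, -0.1, -2.0]
width: 0.0359
```

Run:
```python
from ov import *
b=arm.grab_frame('scene')[:,:,::-1]
t=arm.grab_frame('top')[:,:,::-1]
s,R=axes();e=s['eef_pos'];print(s['width'],e,R.round(3))
y=JP[2]
WH=[e[0]+.010*np.sin(y),e[1]-.010*np.cos(y),y,e[2]-.0189]
overlay(b,'scene',200,120,320,210,6,[(WH,W,(0,255,0))],'pics/s4.png')
overlay(t,'top',180,140,300,230,6,[(WH,W,(0,255,0)),(JP,J,(255,0,255))],'pics/t4.png')
g=jig(JP,[0,.005,0])[0];plan([g[0],g[1],.036],JP[2])
```

```text
0.03607491721211562 [0.52404099 0.04586975 0.0884437 ] [[-0.     0.11  -0.994]
 [-0.    -0.994 -0.11 ]
 [-1.     0.     0.   ]]
dx 0.0524 dy -0.0004 dz -0.0024 twist -0.1
```

View pics/s4.png

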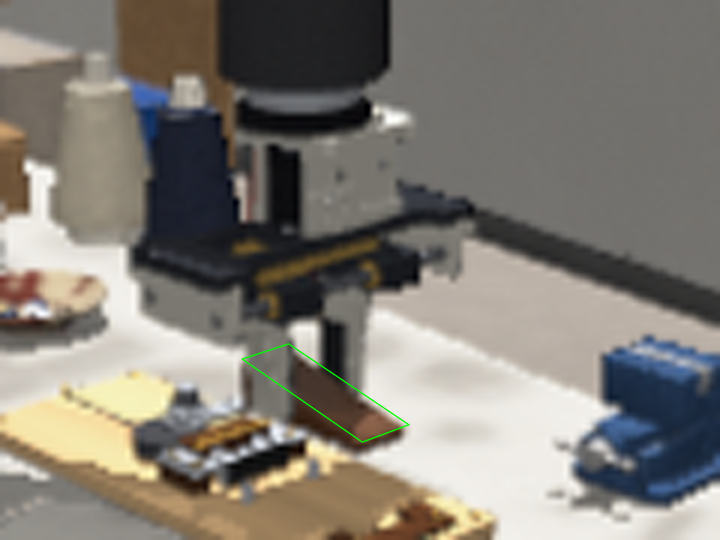

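View pics/t4.png

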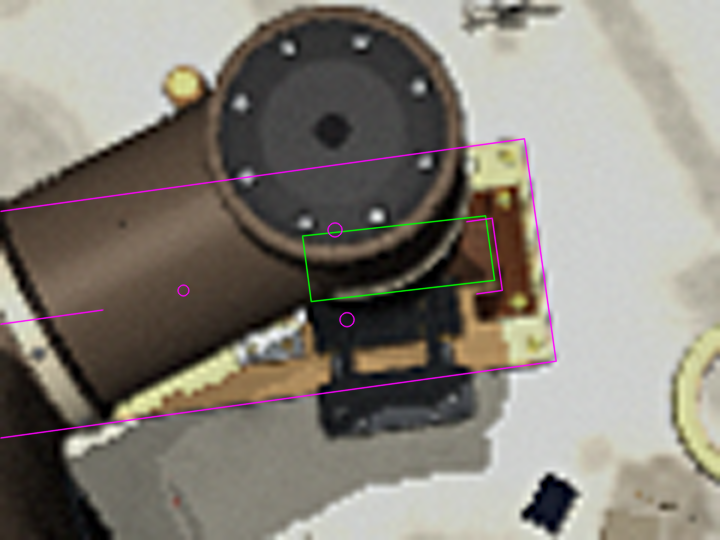

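Emit:
jog_arm([
  {"dx": 0.01,"dy": 0,"dz": -0.002,"twist": 0},
  {"dx": 0.025,"dy": 0,"dz": -0.002,"twist": 0},
  {"dx": 0.037,"dy": 0,"dz": -0.002,"twist": 0},
  {"dx": 0.044,"dy": 0,"dz": -0.002,"twist": 0},
  {"dx": 0.044,"dy": 0,"dz": -0.002,"twist": 0},
  {"dx": 0.044,"dy": 0,"dz": -0.002,"twist": 0},
  {"dx": 0.044,"dy": 0,"dz": -0.002,"twist": 0},
])

```text
t: 5.48
eef_pos: [0.5264, 0.0469, 0.0449]
ee_rot: [3.117, 1.57, 0.087]
force: [-0.3, 0.4, -0.4]
width: 0.036
```

```bash
cat > look.py <<'E'
from ov import *
import sys
k=sys.argv[1];off=float(sys.argv[2]) if len(sys.argv)>2 else .0189
b=arm.grab_frame('scene')[:,:,::-1]
t=arm.grab_frame('top')[:,:,::-1]
s,R=axes();e=s['eef_pos'];print(s['width'],e,s['force'].round(1))
y=np.arctan2(-R[1,2],-R[0,2])
WH=[e[0]+.010*np.sin(y),e[1]-.010*np.cos(y),y,e[2]-off]
r=Ro.from_euler('z',-JP[2]).as_matrix()@(np.array([WH[0]-JP[0],WH[1]-JP[1],0]));print('wedge in jig',r.round(4),WH[3],'dyaw',y-JP[2])
overlay(b,'scene',200,140,320,220,6.5,[(WH,W,(0,255,0))],f'pics/s{k}.png')
overlay(t,'top',160,130,290,225,6,[(WH,W,(0,255,0)),(JP,J,(255,0,255))],f'pics/t{k}.png')
E
python3 look.py 5
```

```text
0.035509100180286156 [0.5265275  0.04707954 0.04517813] [ 1.2  0.7 -0.4]
wedge in jig [ 0.0002 -0.0045  0.    ] 0.02627813343589841 dyaw -0.0004701346555329583
```

View pics/s5.png

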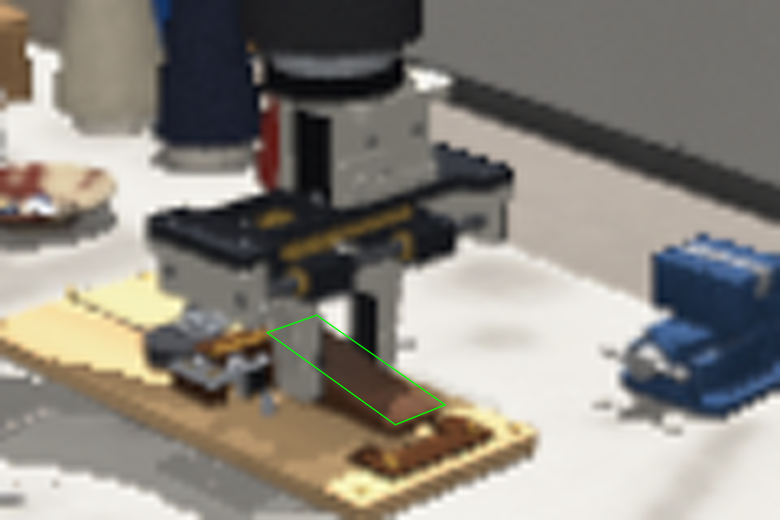

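View pics/t5.png

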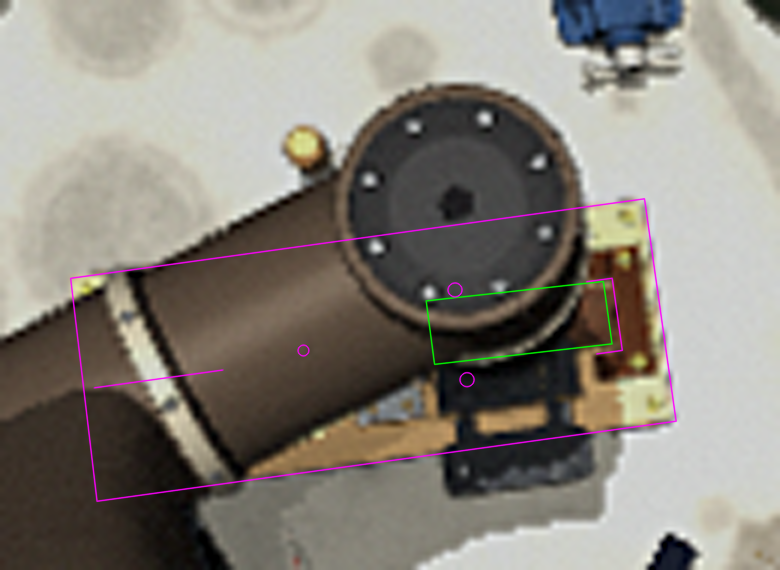

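Emit:
jog_arm([
  {"dx": 0.004,"dy": 0,"dz": 0,"twist": 0},
  {"dx": 0.008,"dy": 0,"dz": 0,"twist": 0},
  {"dx": 0.0105,"dy": 0,"dz": 0,"twist": 0},
  {"dx": 0.0105,"dy": 0,"dz": 0,"twist": 0},
  {"dx": 0.0105,"dy": 0,"dz": 0,"twist": 0},
  {"dx": 0.0105,"dy": 0,"dz": 0,"twist": 0},
])

```text
t: 6.08
eef_pos: [0.5259, 0.0469, 0.0339]
ee_rot: [0.301, 1.571, -2.729]
force: [0.7, 0.3, -0.2]
width: 0.0362
```

```bash
python3 look.py 6
```

```text
0.035756895003230704 [0.52595806 0.04689541 0.03399821] [ 0.5 -1.  -1.4]
wedge in jig [-0.0004 -0.0046  0.    ] 0.015098205153889994 dyaw -0.0005313266339612988
```

View pics/s6.png

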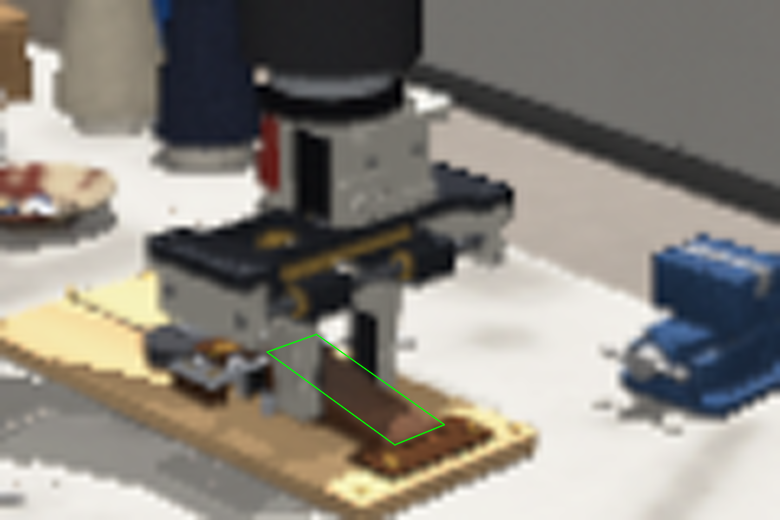

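Emit:
jog_arm([
  {"dx": 0.001,"dy": 0,"dz": 0,"twist": 0},
  {"dx": 0.001,"dy": 0,"dz": 0,"twist": 0},
  {"dx": 0.001,"dy": 0,"dz": 0,"twist": 0},
])

```text
t: 6.43
eef_pos: [0.5261, 0.0469, 0.0336]
ee_rot: [3.015, 1.57, -0.015]
force: [-1.7, 0.3, 4.8]
width: 0.0362
```

Emit:
jog_arm([
  {"dx": 0,"dy": 0,"dz": 0,"twist": 0},
  {"dx": 0,"dy": 0,"dz": 0,"twist": 0},
  {"dx": 0,"dy": 0,"dz": 0,"twist": 0},
  {"dx": 0,"dy": 0,"dz": 0,"twist": 0},
  {"dx": 0,"dy": 0,"dz": 0,"twist": 0},
], gripper=0.064)

```text
t: 6.85
eef_pos: [0.526, 0.0469, 0.033]
ee_rot: [0.619, 1.571, -2.412]
force: [-0.4, 0.5, -0.2]
width: 0.0618
```

Emit:
jog_arm([
  {"dx": -0.01,"dy": 0,"dz": 0,"twist": 0},
  {"dx": -0.04,"dy": 0,"dz": 0,"twist": 0},
  {"dx": -0.08,"dy": 0,"dz": 0,"twist": 0},
  {"dx": -0.12,"dy": 0,"dz": 0,"twist": 0},
  {"dx": -0.15,"dy": 0,"dz": 0,"twist": 0},
  {"dx": -0.15,"dy": 0,"dz": 0,"twist": 0},
  {"dx": -0.15,"dy": 0,"dz": 0,"twist": 0},
])

```text
t: 7.43
eef_pos: [0.527, 0.0474, 0.1861]
ee_rot: [-2.822, 1.565, 0.431]
force: [-0.5, -0.8, -0.3]
width: 0.0639
```

```bash
cat > look2.py <<'E'
from ov import *
import sys
k=sys.argv[1]
b=arm.grab_frame('scene')[:,:,::-1]
t=arm.grab_frame('top')[:,:,::-1]
wy=float(sys.argv[2])
w=jig(JP,[0,wy,.015])[0];WH=[w[0],w[1],JP[2],.015]
overlay(b,'scene',200,140,320,220,6.5,[(WH,W,(0,255,0))],f'pics/s{k}.png')
overlay(t,'top',160,130,290,225,6,[(WH,W,(0,255,0)),(JP,J,(255,0,255))],f'pics/t{k}.png')
s,R=axes();print(s['eef_pos'])
h=jig(JP,[.1083,.0979,0])[0];plan([h[0],h[1],.15],JP[2])
E
python3 look2.py 7 -.005
```

```text
[0.52546152 0.04676675 0.18314119]
dx 0.0332 dy -0.0927 dz -0.1091 twist -0.1
```

View pics/s7.png

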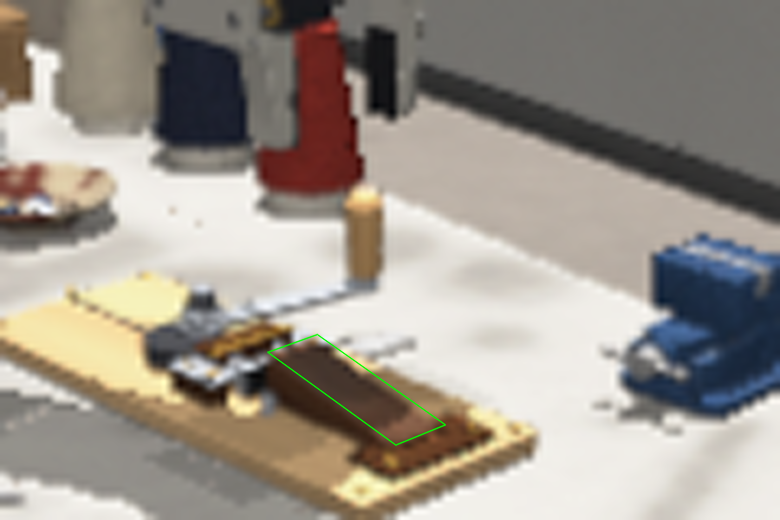

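View pics/t7.png

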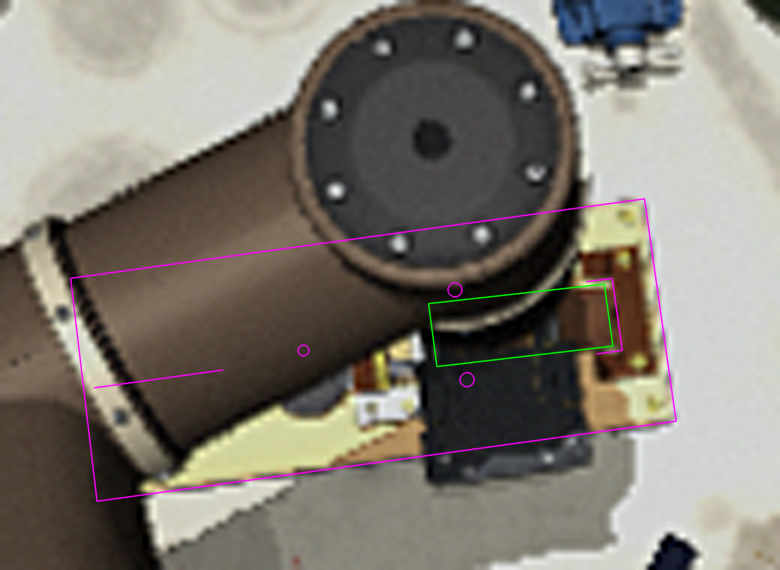

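Emit:
jog_arm([
  {"dx": 0,"dy": -0.022,"dz": -0.026,"twist": 0},
  {"dx": 0,"dy": -0.045,"dz": -0.053,"twist": 0},
  {"dx": 0,"dy": -0.068,"dz": -0.08,"twist": 0},
  {"dx": 0,"dy": -0.085,"dz": -0.1,"twist": 0},
  {"dx": 0.01,"dy": -0.0925,"dz": -0.109,"twist": 0},
  {"dx": 0.03,"dy": -0.0925,"dz": -0.109,"twist": 0},
  {"dx": 0.03,"dy": -0.0925,"dz": -0.109,"twist": 0},
  {"dx": 0.03,"dy": -0.0925,"dz": -0.109,"twist": 0},
  {"dx": 0.03,"dy": -0.0925,"dz": -0.109,"twist": 0},
])

```text
t: 8.28
eef_pos: [0.6237, 0.1503, 0.1529]
ee_rot: [0.627, 1.569, -2.404]
force: [-0.7, -0.0, -0.6]
width: 0.0634
```

Run:
```python
from ov import *
b=arm.grab_frame('scene')[:,:,::-1]
t=arm.grab_frame('top')[:,:,::-1]
w=jig(JP,[0,-.005,.015])[0];WH=[w[0],w[1],JP[2],.015]
H=[circ(108.3,97.9,11,92),circ(108.3,97.9,11,41)]
overlay(b,'scene',200,110,320,200,6.5,[(JP,H,(0,255,0))],'pics/s8.png')
overlay(t,'top',180,140,290,225,7,[(WH,W,(0,255,0)),(JP,J,(255,0,255))],'pics/t8.png')
s,R=axes();print(s['eef_pos'],R.round(3))
h=jig(JP,[.1083,.0979,0])[0];plan([h[0],h[1],.064],JP[2])
```

```text
[0.62423526 0.15062804 0.15410299] [[ 0.001  0.111 -0.994]
 [ 0.    -0.994 -0.111]
 [-1.    -0.    -0.001]]
dx 0.0901 dy -0.0004 dz 0.0007 twist -0.0
```

View pics/s8.png

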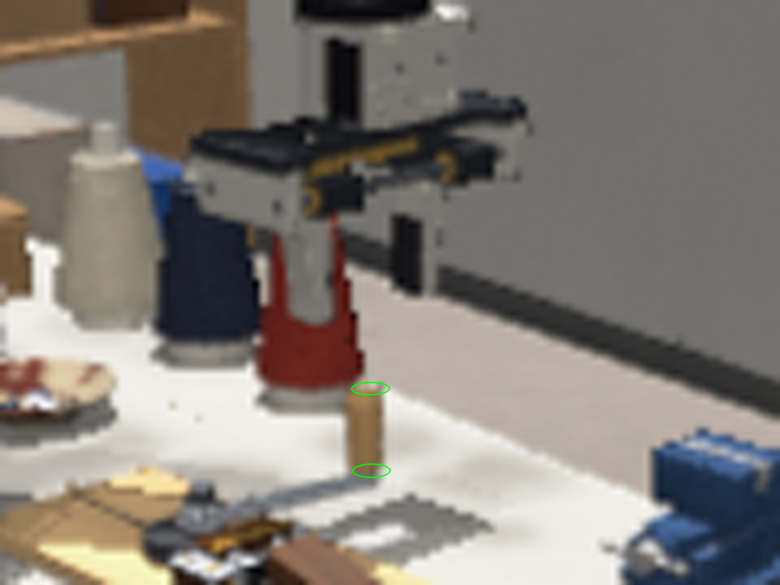

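View pics/t8.png

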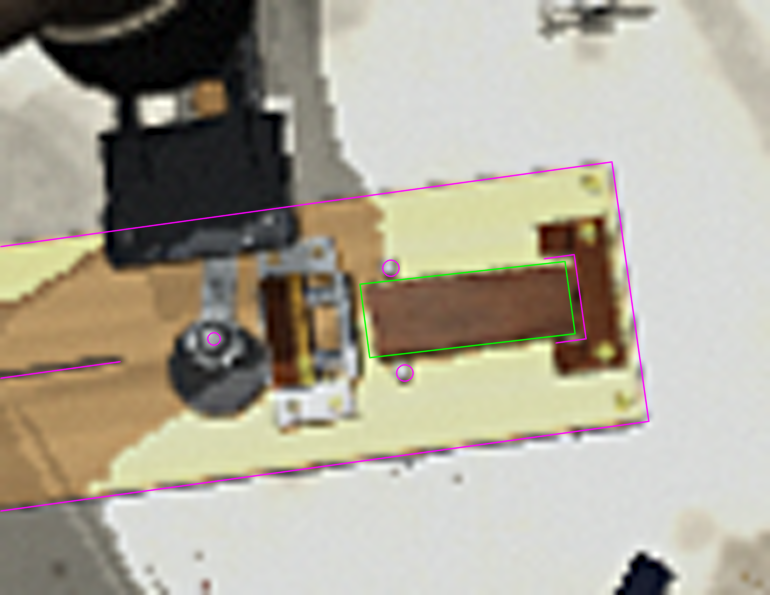

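Emit:
jog_arm([
  {"dx": 0.03,"dy": 0,"dz": 0,"twist": 0},
  {"dx": 0.055,"dy": 0,"dz": 0,"twist": 0},
  {"dx": 0.075,"dy": 0,"dz": 0,"twist": 0},
  {"dx": 0.088,"dy": 0,"dz": 0,"twist": 0},
  {"dx": 0.09,"dy": 0,"dz": 0,"twist": 0},
  {"dx": 0.09,"dy": 0,"dz": 0,"twist": 0},
])

```text
t: 8.88
eef_pos: [0.624, 0.1506, 0.0633]
ee_rot: [0.816, 1.57, -2.215]
force: [-0.4, 0.2, 0.5]
width: 0.0642
```

Emit:
jog_arm([
  {"dx": 0,"dy": 0,"dz": 0,"twist": 0},
  {"dx": 0,"dy": 0,"dz": 0,"twist": 0},
  {"dx": 0,"dy": 0,"dz": 0,"twist": 0},
  {"dx": 0,"dy": 0,"dz": 0,"twist": 0},
  {"dx": 0,"dy": 0,"dz": 0,"twist": 0},
  {"dx": 0,"dy": 0,"dz": 0,"twist": 0},
  {"dx": 0,"dy": 0,"dz": 0,"twist": 0},
  {"dx": 0,"dy": 0,"dz": 0,"twist": 0},
], gripper=0.008, newtons=35)

```text
t: 9.55
eef_pos: [0.6246, 0.1511, 0.0633]
ee_rot: [-2.999, 1.57, 0.253]
force: [0.8, 0.4, 0.6]
width: 0.022
```

Run:
```python
from h import *
s,R=axes();e=s['eef_pos'];print(s['width'],e,s['force'])
c=jig(JP,[0,.117,0])[0]
print('meas handle',e-c)
r=Ro.from_euler('z',-JP[2]).as_matrix()@(e-c);print(r,np.hypot(r[0],r[1]),'angle',1.745-np.arctan2(r[0],r[1]))
# arc rows in tool frame (nominal axes); 
y=JP[2]
for a in np.radians(np.arange(0,101,4).tolist()):
    p=jig(JP,[.11*np.sin(1.745-a),.117+.11*np.cos(1.745-a),e[2]])[0]
    d=R.T@(p-e); print(round(a,3),d.round(4))
```

```text
0.021999220176677405 [0.62460993 0.15106608 0.06331311] [0.75176473 0.39687281 0.63371811]
meas handle [ 0.11075167 -0.00680478  0.06331311]
[ 0.10930296 -0.01910763  0.06331311] 0.1109605256450422 angle 0.0011390257144465732
0.0 [-0.    -0.     0.001]
0.07 [ 0.     -0.0076 -0.0001]
0.14 [ 0.     -0.0153 -0.0006]
0.209 [ 0.     -0.023  -0.0006]
0.279 [ 0.     -0.0306 -0.0001]
0.349 [ 0.     -0.0382  0.001 ]
0.419 [ 0.     -0.0458  0.0026]
0.489 [ 0.     -0.0531  0.0047]
0.559 [ 0.     -0.0603  0.0073]
0.628 [-0.     -0.0674  0.0105]
0.698 [-0.     -0.0741  0.0141]
0.768 [-0.     -0.0806  0.0182]
0.838 [-0.     -0.0869  0.0227]
0.908 [-0.     -0.0927  0.0276]
0.977 [-0.     -0.0982  0.0329]
1.047 [-0.     -0.1034  0.0387]
1.117 [-0.     -0.1081  0.0447]
1.187 [-0.     -0.1124  0.0511]
1.257 [-0.     -0.1162  0.0577]
1.326 [-1.000e-04 -1.196e-01  6.460e-02]
1.396 [-1.000e-04 -1.225e-01  7.180e-02]
1.466 [-1.000e-04 -1.248e-01  7.910e-02]
1.536 [-1.000e-04 -1.267e-01  8.650e-02]
1.606 [-1.00e-04 -1.28e-01  9.41e-02]
1.676 [-1.000e-04 -1.288e-01  1.017e-01]
1.745 [-1.000e-04 -1.291e-01  1.094e-01]
```

Emit:
jog_arm([
  {"dx": 0,"dy": -0.0076,"dz": -0.001,"twist": 0},
  {"dx": 0,"dy": -0.0153,"dz": -0.0014,"twist": 0},
  {"dx": 0,"dy": -0.023,"dz": -0.0014,"twist": 0},
  {"dx": 0,"dy": -0.0306,"dz": -0.001,"twist": 0},
  {"dx": 0,"dy": -0.0382,"dz": 0,"twist": 0},
  {"dx": 0,"dy": -0.0458,"dz": 0.0018,"twist": 0},
  {"dx": 0,"dy": -0.0531,"dz": 0.004,"twist": 0},
  {"dx": 0,"dy": -0.0603,"dz": 0.0066,"twist": 0},
  {"dx": 0,"dy": -0.0674,"dz": 0.0098,"twist": 0},
  {"dx": 0,"dy": -0.0674,"dz": 0.0098,"twist": 0},
  {"dx": 0,"dy": -0.0674,"dz": 0.0098,"twist": 0},
])

```text
t: 10.47
eef_pos: [0.607, 0.218, 0.0633]
ee_rot: [-2.61, 1.569, 0.644]
force: [5.4, 2.1, 0.6]
width: 0.0222
```

```bash
cat > arc.py <<'E'
from h import *
import sys
s,R=axes();e=s['eef_pos'];print(s['width'],e,s['force'].round(1))
c=jig(JP,[0,.117,0])[0]
r=Ro.from_euler('z',-JP[2]).as_matrix()@(e-c);a0=1.745-np.arctan2(r[0],r[1]);print(r,np.hypot(r[0],r[1]),'angle',a0)
for a in np.arange(float(sys.argv[1]),1.78,.07).tolist()+[1.745]:
    p=jig(JP,[.1105*np.sin(1.745-a),.117+.1105*np.cos(1.745-a),.0633])[0]
    d=R.T@(p-e); print(round(a,3),d.round(4))
E
python3 arc.py .628
```

```text
0.02224438682069166 [0.60703563 0.21800293 0.06334702] [5.4 2.1 0.6]
[0.09929948 0.04937104 0.06334702] 0.11089584077137304 angle 0.6356034507563169
0.628 [ 0.      0.0009 -0.    ]
0.698 [ 0.     -0.0059  0.0036]
0.768 [ 0.     -0.0125  0.0077]
0.838 [ 0.     -0.0187  0.0123]
0.908 [ 0.     -0.0246  0.0172]
0.978 [ 0.     -0.0302  0.0226]
1.048 [ 0.     -0.0354  0.0283]
1.118 [ 0.     -0.0401  0.0344]
1.188 [ 0.     -0.0445  0.0409]
1.258 [ 0.     -0.0483  0.0476]
1.328 [ 0.     -0.0517  0.0545]
1.398 [ 0.     -0.0546  0.0617]
1.468 [ 0.    -0.057  0.069]
1.538 [-0.     -0.0588  0.0765]
1.608 [-0.     -0.0602  0.0842]
1.678 [-0.     -0.0609  0.0919]
1.748 [-0.     -0.0612  0.0996]
1.745 [-0.     -0.0612  0.0993]
```

Emit:
jog_arm([
  {"dx": 0,"dy": -0.0059,"dz": 0.0036,"twist": 0},
  {"dx": 0,"dy": -0.0125,"dz": 0.0077,"twist": 0},
  {"dx": 0,"dy": -0.0187,"dz": 0.0123,"twist": 0},
  {"dx": 0,"dy": -0.0246,"dz": 0.0172,"twist": 0},
  {"dx": 0,"dy": -0.0302,"dz": 0.0226,"twist": 0},
  {"dx": 0,"dy": -0.0354,"dz": 0.0283,"twist": 0},
  {"dx": 0,"dy": -0.0401,"dz": 0.0344,"twist": 0},
  {"dx": 0,"dy": -0.0445,"dz": 0.0409,"twist": 0},
  {"dx": 0,"dy": -0.0483,"dz": 0.0476,"twist": 0},
  {"dx": 0,"dy": -0.0517,"dz": 0.0545,"twist": 0},
  {"dx": 0,"dy": -0.0546,"dz": 0.0617,"twist": 0},
  {"dx": 0,"dy": -0.057,"dz": 0.069,"twist": 0},
  {"dx": 0,"dy": -0.057,"dz": 0.069,"twist": 0},
  {"dx": 0,"dy": -0.057,"dz": 0.069,"twist": 0},
])

```text
t: 11.63
eef_pos: [0.5317, 0.2668, 0.0633]
ee_rot: [-2.088, 1.569, 1.165]
force: [2.6, 4.3, 0.3]
width: 0.0222
```

```bash
python3 arc.py 1.468
```

```text
0.02216013925784203 [0.5317433  0.26683414 0.06333333] [2.6 4.3 0.3]
[0.02991948 0.10629062 0.06333333] 0.11042133475536212 angle 1.470612438674333
1.468 [ 0.      0.     -0.0003]
1.538 [ 0.     -0.0019  0.0072]
1.608 [ 0.     -0.0032  0.0148]
1.678 [ 0.     -0.004   0.0225]
1.748 [ 0.     -0.0042  0.0303]
1.745 [ 0.     -0.0042  0.0299]
```

Emit:
jog_arm([
  {"dx": 0,"dy": -0.0019,"dz": 0.0072,"twist": 0},
  {"dx": 0,"dy": -0.0032,"dz": 0.0148,"twist": 0},
  {"dx": 0,"dy": -0.004,"dz": 0.0225,"twist": 0},
  {"dx": 0,"dy": -0.0042,"dz": 0.0272,"twist": 0},
  {"dx": 0,"dy": -0.0042,"dz": 0.0297,"twist": 0},
  {"dx": 0,"dy": -0.0042,"dz": 0.0297,"twist": 0},
  {"dx": 0,"dy": -0.0042,"dz": 0.0297,"twist": 0},
  {"dx": 0,"dy": -0.0042,"dz": 0.0297,"twist": 0},
])

```text
t: 12.3
eef_pos: [0.502, 0.2673, 0.0633]
ee_rot: [-1.925, 1.57, 1.328]
force: [-0.0, 4.8, 1.2]
width: 0.0227
```

```bash
python3 arc.py 1.74
python3 - <<'E'
from ov import *
b=arm.grab_frame('scene')[:,:,::-1]
t=arm.grab_frame('top')[:,:,::-1]
w=jig(JP,[0,-.010,.015])[0];WH=[w[0],w[1],JP[2],.015]
overlay(b,'scene',190,120,310,210,6.5,[(WH,W,(0,255,0))],'pics/s9.png')
overlay(t,'top',165,140,280,225,7,[(WH,W,(0,255,0)),(JP,J,(255,0,255))],'pics/t9.png')
cv2.imwrite('pics/f9.png',t)
E
```

```text
0.022707691634844252 [0.50195661 0.267344   0.06327001] [-0.   4.8  1.2]
[0.00037526 0.11011756 0.06327001] 0.11011820125698318 angle 1.7415922008059104
1.74 [-0.     -0.0004 -0.0002]
1.745 [-0.     -0.0004  0.0004]
```

View pics/s9.png

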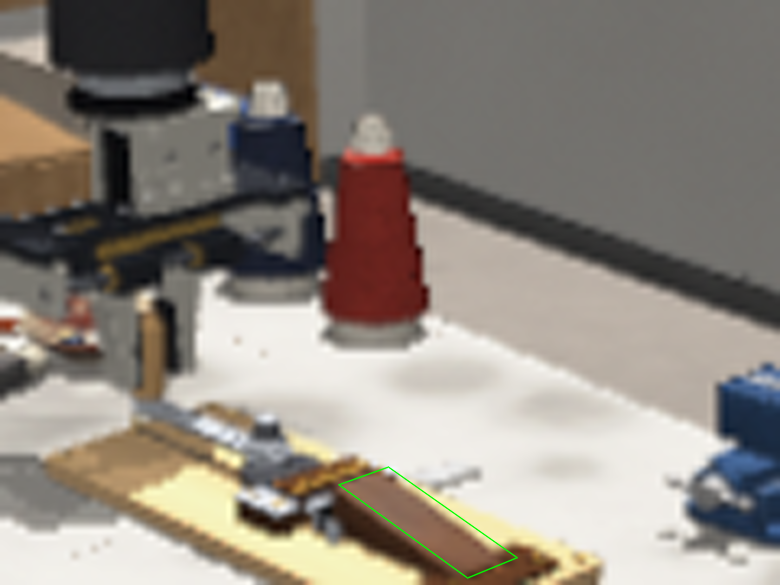

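View pics/t9.png

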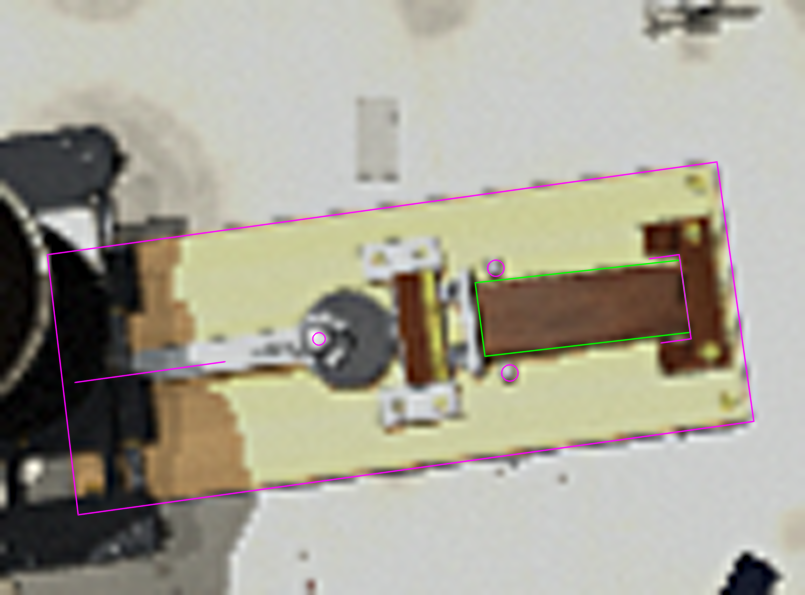

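View pics/f9.png

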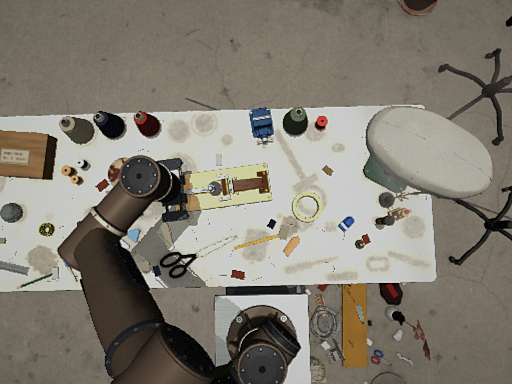

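Emit:
jog_arm([
  {"dx": 0,"dy": 0,"dz": 0,"twist": 0},
  {"dx": 0,"dy": 0,"dz": 0,"twist": 0},
  {"dx": 0,"dy": 0,"dz": 0,"twist": 0},
  {"dx": 0,"dy": 0,"dz": 0,"twist": 0},
  {"dx": 0,"dy": 0,"dz": 0,"twist": 0},
])

```text
t: 12.82
eef_pos: [0.5021, 0.2674, 0.0632]
ee_rot: [-1.967, 1.57, 1.285]
force: [1.2, 6.0, 1.5]
width: 0.0225
```

```bash
python3 arc.py 1.74; python3 -c "
from station import arm
print(arm.get_state()['qd'].round(4));print(arm.job_done())"
```

```text
0.022547390312293924 [0.50207243 0.2673695  0.06324876] [1.2 6.  1.5]
[0.0004932  0.11012999 0.06324876] 0.11013109028046 angle 1.7405216736079883
1.74 [-0.0001 -0.0004 -0.0001]
1.745 [-0.0001 -0.0004  0.0005]
[ 0.0005 -0.0003  0.0008 -0.001   0.0001  0.0004]
the job is handed in; nothing more can be done
None
```

I laid the wedge flat in the jig with its thin end at the stop and let go. I then pinched the lever's handle, led it round to highest lift, and handed the job in at about 12.9 s, still holding it; no verdict came back.

**Last checks:**
- **Lever:** about 1.741 rad worked out from the hand's position (target 1.745). The arm was still, and the grip was set to 35 N with the fingers 22.5 mm apart on the handle.
- **Wedge:** the last pictures show the bar over the dark line, the jaw on the thick end, and the wedge straight between the cheeks against the stop.
- **Bystanders:** nothing showed that I touched any. In the last picture the tape, blue clip and bone folder looked unmoved. The arm hid most of the button dish, so I could not check it at the end.

**Not measured or in disagreement:**
- I could not measure the pad's pressing force. I judged it only from the pictures and the lever angle.
- The scene camera disagreed with the top camera by 1 to 1.5 pixels, which put points up to 6 mm low. I relied on the top camera, and the hand's position on the wedge and handle agreed with it to within about 1 mm.

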